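# Clamp a paint tin in the shaker

## Robot

A 6-joint arm with a two-finger parallel gripper is mounted at the origin on the work surface. World frame = base frame: x ahead of the robot, y to its left, z up, the work surface at z = 0. Lengths are in mm, angles in rad, forces in N, time in s.
With the tool pointing down it reaches from about 350 to 875 mm from the base axis. Payload 4.2 kg.
Tool frame: the origin (TCP) lies midway between the tips of the shut fingers; the grasp point (between the pads) lies 19 mm behind it; z points along the fingers, y is the direction in which the jaws open and shut (so a half turn about z gives the same grasp; the last joint's range is limited). The gripper opens to 85 mm and grips with 20 to 120 N. Pads are 22 mm wide; open, the fingers measure 114 mm over their backs; the gripper's body (76 mm by 85 mm) begins 54 mm behind the grasp point. The pads swing forward as they close: fully open they stand 13 mm farther back than shut.
Start: joints at [1.473, 0.385, 0.008, 0, -1.194, -0.259], TCP at [218.266, 585.627, 231.312] pointing down, gripper open.
Joint ranges: [-3.14, 3.14], [-1.21, 2.06], [-1.07, 1.41], [-3.16, 2.05], [-2.99, -0.16], [-3.1, 3.1]. Speed limits (rad/s): [2.79, 2.79, 3.14, 3.14, 3.14, 3.14].

## Interface

Orientations are given as a unit quaternion [x, y, z, w].
In Python, from bench import arm gives the robot as it stands. The module is installed in compiled form; this text tells all that it offers.
- The arm moves only by the tool drive_tool, never from a script. Its argument "moves" is a list that holds one entry, the list of rows, each a list of 7 numbers: the opening, from 0 (shut) to 1 (fully open), then the shift along the tool's x, y, z in m, then the turn, a rotation vector about the tool's x, y, z in rad. In form: [[[hand, dx, dy, dz, wx, wy, wz], ...]]. A call has 1 to 20 rows; each row shifts and turns the pose as measured when the row begins, along the tool's axes as they then stand; what a row does not reach is not made up. A row lasts 1/10 s, in which the tool goes at most 50 mm and 8.59 degrees, less where a joint would pass 70% of its speed; a pose out of reach is approached as far as the arm can. A call with a gripper value outside its range is refused whole. The fingers move at their own pace and stop on an object; the grip force is fixed at half the most. Time passes only in rows, so rows that do not move let the fingers close. It gives the time, the measured TCP pose, the force and the opening at its end, in the units of the state.
- arm.read_state(): the state, without advancing time (a new reading comes with each control period).
- arm.get_image(name): name is "scene" or "top" or "wrist"; returns (picture, depth): 420x560x3 uint8, red, green, blue; 420x560 float32, mm along the optical axis (not along the pixel's ray), 0 where there is no reading.
- arm.camera_params(name): a dict with "fov_y" (degrees; the focal length in pixels is half the picture's height over the tangent of half this angle, whatever the lens; pixels are square), "cx", "cy" (the principal point, pixels), "k1" (the pictures are not rectified: a ray, as slopes to the right and down, at radius r is drawn at 1 + k1 r^2 times it, then the intrinsics apply), "world_from_camera" (4x4, takes a point from camera to world coordinates); the wrist camera has in their place "T_tool_cam" (4x4, takes a point from camera to tool coordinates, whose origin is the TCP and whose axes are the flange's). Camera axes: x right, y down, z forward; pixel columns grow to the right and rows downward; lengths in mm; the calibration is good to about 2 mm. A picture is of the moment at which its call begins: read the wrist's pose just before it. camera_params takes no time and is no camera call.
- arm.job_done(): hands the job in, once; it reports no verdict.
The state is a dict: "clock": time; "joints": joint angles; "joint_vel": joint speeds; "joint_efforts": joint torques, N m; "position": TCP position; "ee_rot": TCP orientation; "contact_force": force on the tool from outside, world axes, zero at the start; "wrist_torque": the same for the moment, N m; "gripper_width": finger opening in mm.
Only numpy, scipy, OpenCV 4.12 (cv2) and the standard library are available. Lean on these libraries where they do the work, as an engineer would, in place of code of your own. Each camera call takes 0.05 s, during which the arm holds its last target.

## Task

Get the tin with the blue band ready for shaking: stand it upright in the middle of the round rubber pad on the shaker's pulled-out table and let go of it, push the table fully home, then hold the crank by its red grip and wind it clockwise until the sprung clamp plate presses firmly on the lid, about half a turn past first touch and never so far that its spring bottoms out. Leave the yellow and white tins where they stand, and let go of the crank.

Things in the scene. Friction and masses are not known exactly. Their poses are not given: they have to be found in the camera images.
- shaker: Grey paint-tin shaker, fixed to the bench; yaw up to 0.3 rad. Origin on the bench below the clamp screw; +y is its loading side. Plinth x -130..130, y -250..100 mm, 30 mm high; motor housing 220 mm along x, y -105..-245 mm, 180 mm high. Columns 20 mm thick at x = -95 and 95 mm under a crosshead 236 (x) by 44 mm (y), 194 to 216 mm above the bench
- pad (a point): Centre of the top of the round black rubber pad (76 mm across) on the aluminium slide-out table, 63 mm above the bench; moves with the table, axes as the shaker's. With the table home it lies right under the clamp plate. The table plate (150 mm along x) reaches from 70 mm behind the pad centre to 106 mm in front (+y), where its front panel rises to 70 mm above the bench
- table_handle (a point): Middle of the straight bar of the table's black D-shaped handle: 12 mm thick, 90 mm long along the shaker's x, 58 mm above the bench, 145 mm in front (+y) of the pad centre, free on its outer (+y) side and below. Pushing it along the shaker's -y slides the table home
- table_slide (a joint): How far the table is pulled out towards the shaker's +y, m: 0 is fully home against its stop, 0.15 fully out. It starts 0.13 to 0.15 out. It slides with about 3 N of friction and stays where it is left
- blue_tin_mid (a point): The tin to clamp: a closed metal paint tin with a blue band and blue lid, 62 mm across, 82 mm tall, about 0.35 kg. The point is its centre, 41 mm above its underside; z points up through the lid
- yellow_tin_mid (a point): Centre of an equal tin with a yellow band and lid: leave it alone. The three tins swap places from run to run and stand at least 110 mm apart, centre to centre
- white_tin_mid (a point): Centre of an equal tin with a white band and lid: leave it alone
- grip (a point): Centre of the crank's upright red grip: a cylinder 25 mm across and 70 mm tall on the crank arm, 60 mm from the screw's axis; the point is half-way up, 299 mm above the bench when joint crank is 0. The grip spins freely about its own upright axis, so a hand that holds it need not turn. Within 150 mm nothing stands higher than 10 mm above the grip's foot
- crank_hub (a point): Middle of the crank's hub on the axis of the clamp screw, 257 mm above the bench when joint crank is 0; the grip's centre is 42 mm higher and 60 mm to the side. Hub, crank and grip all sink 8 mm for each clockwise turn
- crank (a joint): Crank turn, rad, growing clockwise from above, which lowers clamp, crank and grip 8 mm a turn. At 0 (fully up) the grip lies 30 degrees from the shaker's +x towards its +y; in general at 30 degrees minus the value. Starts 0 to 4.2; 2 N of friction at the grip; stays put. Plate touches the lid of the loaded tin at 12.6 rad (2 turns), is firm at about 15.7, bottoms at 20.4
- clamp_face (a point): Centre of the underside of the round clamp plate (76 mm across), 161 mm above the bench when joint crank is 0, which is 16 mm above the lid of a tin on the pad; it points down at the pad
- clamp_plate (a joint): How far the sprung clamp plate has been pressed up against its spring, m: 0 while it hangs free, 0.010 when the spring is fully closed; 4 N for each mm. A firmly clamped tin shows about 0.004 (0.002 to 0.0075 is right)
Mind the look-alikes: they are no part of the job. Leave any orange, purple or turquoise look-alike of the part that bears blue_tin_mid alone.

How it is judged:
By the outcome, as a careful person would: the job done as asked, in the order asked, and still so for the second after the job is handed in, with the robot touching nothing.
It also fails if it takes over 72 s, if anything falls off the work surface, if the arm or the gripper's body presses on something with over 40 N, if the wrist force passes 120 N, or if a joint passes its speed limit or range.

## Working session

There is one attempt and no reset: what is moved stays moved. The work goes in short steps, Python scripts to look and compute and a tool call to move; the robot and the scene stay as the last step left them, time stands still between calls to the robot, and variables do not carry over. Pictures are saved under pics/ and viewed, and the job is handed in when it is done.

Besides the shell and the picture viewer there is one more tool, called after "Call:" in YAML: its name, and indented under it one key for each argument. drive_tool: Moves the arm, as the interface text tells. Its arguments: {"type":"object","properties":{"moves":{"type":"array","items":{"type":"array","items":{"type":"array","items":{"type":"number"}}}}},"required":["moves"]}

```bash
mkdir -p pics; cat > h.py <<'E'
import numpy as np, cv2, json
from bench import arm
from scipy.spatial.transform import Rotation as R
def snap(n,tag):
    st=arm.read_state(); im,d=arm.get_image(n)
    cv2.imwrite(f'pics/{tag}.png',im[:,:,::-1]); np.savez(f'pics/{tag}.npz',im=im,d=d,pos=st['position'],q=st['ee_rot'])
    return im,d,st
def cam(n,st=None):
    p=arm.camera_params(n); f=210/np.tan(np.radians(p['fov_y']/2))
    if n=='wrist':
        T=np.eye(4);T[:3,:3]=R.from_quat(st['ee_rot']).as_matrix();T[:3,3]=st['position']
        M=T@np.array(p['T_tool_cam'])
    else: M=np.array(p['world_from_camera'])
    return f,p['cx'],p['cy'],p['k1'],M
def slopes(c,uv):
    f,cx,cy,k1,M=c; uv=np.atleast_2d(uv).astype(float)
    d=(uv-[cx,cy])/f; s=d.copy()
    for _ in range(20): s=d/(1+k1*(s**2).sum(1,keepdims=True))
    return s
def onplane(c,uv,z):
    s=slopes(c,uv); M=c[4]; r=np.c_[s,np.ones(len(s))]@M[:3,:3].T; o=M[:3,3]
    return o+r*((z-o[2])/r[:,2])[:,None]
def cloud(c,d):
    v,u=np.nonzero(d>0); s=slopes(c,np.c_[u,v]); z=d[v,u]
    return (np.c_[s,np.ones(len(s))]*z[:,None])@c[4][:3,:3].T+c[4][:3,3],u,v
def proj(c,P):
    f,cx,cy,k1,M=c; P=np.atleast_2d(P); q=(P-M[:3,3])@M[:3,:3]; s=q[:,:2]/q[:,2:]
    return s*(1+k1*(s**2).sum(1,keepdims=True))*f+[cx,cy]
E
python3 - <<'E'
from h import *
for n in ['scene','top','wrist']:
    im,d,st=snap(n,n+'0'); c=cam(n,st); print(n,c[:4],c[4].round(3).tolist())
print(arm.read_state())
E
```

```text
scene (np.float64(435.4106427830166), 283.3660883729766, 219.55451422545354, 0.008031329371878393) [[-0.687, 0.479, -0.546, 993.357], [0.727, 0.452, -0.517, 605.15], [-0.001, -0.753, -0.659, 787.879], [0.0, 0.0, 0.0, 1.0]]
top (np.float64(418.9825322767224), 275.85314791592583, 215.46032894103126, -0.010937422298524) [[-0.006, -0.989, 0.149, 322.01], [-1.0, 0.006, -0.0, 129.163], [-0.0, -0.149, -0.989, 1208.997], [0.0, 0.0, 0.0, 1.0]]
wrist (np.float64(294.3680935316722), 282.51230509303605, 207.25561488743855, -0.026213827518227855) [[-0.349, -0.886, -0.305, 297.489], [-0.937, 0.331, 0.112, 556.535], [0.002, 0.325, -0.946, 372.547], [0.0, 0.0, 0.0, 1.0]]
{'clock': 0.15, 'joints': array([ 1.47262971e+00,  3.85405406e-01,  6.94361272e-03, -3.66216126e-04,
       -1.19397040e+00, -2.58591821e-01]), 'joint_vel': array([-0.00061909, -0.00282631,  0.00256842,  0.00239275, -0.0016135 ,
        0.00023246]), 'joint_efforts': array([ 3.75908739e-04, -3.92677832e+01,  1.88581502e+01,  4.18857425e+00,
       -3.39160986e-03, -1.76548674e-06]), 'position': array([218.1083751 , 585.24899088, 230.45688177]), 'ee_rot': array([ 9.84120243e-01, -1.77501127e-01, -1.04120031e-04,  8.28941562e-04]), 'contact_force': array([-0.25539993,  0.45357545,  0.45435826]), 'wrist_torque': array([-0.00280871,  0.02259677,  0.01372365]), 'gripper_width': 85.33912200613553}
```

View pics/scene0.png

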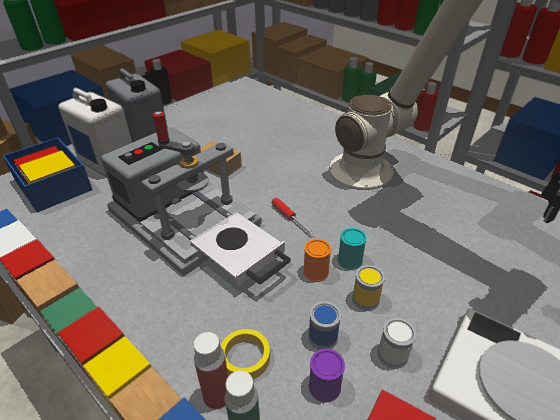

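View pics/top0.png

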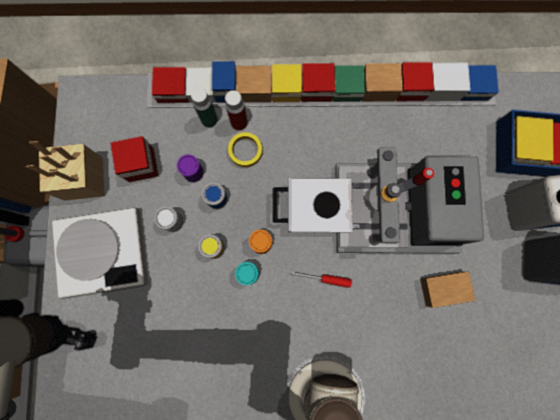

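View pics/wrist0.png

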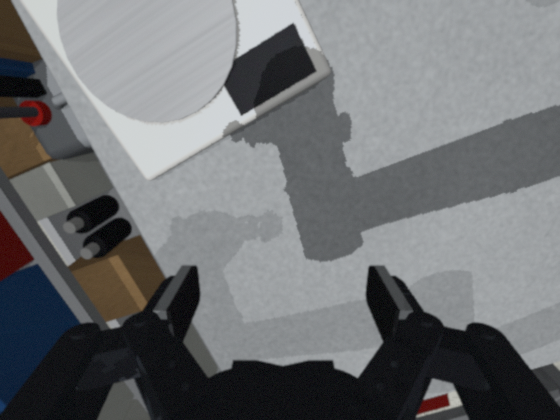

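```bash
python3 - <<'E'
from h import *
for n in ['top','scene']:
    Z=np.load(f'pics/{n}0.npz'); im,d=Z['im'],Z['d']; c=cam(n); P,u,v=cloud(c,d)
    X=np.full(im.shape,np.nan); X[v,u]=P
    hsv=cv2.cvtColor(im,cv2.COLOR_RGB2HSV)
    def blob(name,lo,hi,box,z):
        m=cv2.inRange(hsv,lo,hi); k=np.zeros_like(m); x0,y0,x1,y1=box; k[y0:y1,x0:x1]=1; m*=k
        nn,l,s,ce=cv2.connectedComponentsWithStats(m); 
        if nn<2: print(name,'none');return
        i=1+s[1:,4].argmax(); mm=l==i
        # restrict to lid by height
        print(n,name,s[i].tolist(),ce[i].round(1),'plane',onplane(c,ce[i],z)[0].round(1),'depthmed',np.nanmedian(X[mm],0).round(1), np.nanpercentile(X[mm][:,2],[5,95]).round(1))
    if n=='top':
        blob('blue',(100,90,40),(125,255,255),(195,175,235,215),82)
        blob('pad',(0,0,0),(180,255,45),(300,180,350,230),63)
        blob('red',(0,130,80),(8,255,255),(405,150,445,195),334)
    else:
        blob('blue',(100,90,40),(125,255,255),(300,295,350,350),82)
        blob('pad',(0,0,0),(180,255,50),(205,215,260,260),63)
        blob('red',(0,130,80),(8,255,255),(145,100,175,150),299)
    # tin / height clusters
    if n=='top':
        for nm,(uu,vv) in dict(blue=(213,195),yellow=(210,246),white=(167,218),purple=(190,167),orange=(260,240),turq=(247,273)).items():
            w=X[vv-22:vv+23,uu-22:uu+23].reshape(-1,3); w=w[(w[:,2]>74)&(w[:,2]<92)]
            (ex,ey),r=cv2.minEnclosingCircle(w[:,:2].astype(np.float32)); print(nm,len(w),ex,ey,r,np.median(w[:,2]))
        for nm,(x0,y0,x1,y1),zl,zh in [('cross',(365,140,410,250),185,225),('housing',(405,145,490,250),165,190),('plate',(285,170,355,240),50,66)]:
            w=X[y0:y1,x0:x1].reshape(-1,3); w=w[(w[:,2]>zl)&(w[:,2]<zh)]
            r=cv2.minAreaRect(w[:,:2].astype(np.float32)); print(nm,len(w),r)
E
```

```text
top blue [205, 186, 16, 16, 195] [212.8 193.3] plane [554.5 301.3  82. ] depthmed [555.3 301.2  80.1] [76.6 83.2]
top pad [314, 192, 25, 26, 497] [326.3 204.5] plane [524.7 -11.8  63. ] depthmed [525.5 -11.6  62.7] [59.1 66.2]
top red [423, 168, 11, 11, 69] [427.6 172.9] plane [ 544.2 -197.8  334. ] depthmed [ 544.7 -197.4  331.1] [329.1 334.3]
blue 392 570.60546875 322.8177490234375 56.56504821777344 80.2465265036193
yellow 410 411.0665588378906 309.12701416015625 30.925729751586914 80.76671333482864
white 405 488.1446228027344 431.7227478027344 31.852750778198242 80.18840180275652
purple 439 610.6719360351562 351.1268615722656 64.86022186279297 80.08073100941556
orange 412 406.739990234375 185.15701293945312 51.59718704223633 80.54680082920652
turq 435 354.3863525390625 194.38644409179688 52.987876892089844 80.57404164706577
cross 1669 ((523.9406127929688, -143.5454559326172), (45.411434173583984, 235.6512908935547), 89.53433227539062)
housing 4659 ((520.4284057617188, -318.5227355957031), (140.51931762695312, 218.6946563720703), 89.0410385131836)
plate 3291 ((530.2978515625, 6.304420471191406), (195.10719299316406, 196.82080078125), 88.26319885253906)
scene blue [314, 305, 23, 19, 327] [324.9 314.2] plane [557.3 304.7  82. ] depthmed [556.6 303.9  80.6] [78.5 82.6]
scene pad [227, 245, 16, 5, 16] [234.5 248. ] plane [544.6  21.9  63. ] depthmed [544.9  22.1  61.9] [59.3 64.4]
scene red [152, 112, 12, 5, 35] [158.2 114.5] plane [ 516.9 -250.8  299. ] depthmed [ 548.1 -193.6  330.9] [127.  332.9]
```

```bash
python3 - <<'E'
import cv2
a=cv2.imread('pics/top0.png'); cv2.imwrite('pics/topz.png',cv2.resize(a[135:265,265:490],(790,456),interpolation=cv2.INTER_CUBIC))
a=cv2.imread('pics/scene0.png'); cv2.imwrite('pics/scz.png',cv2.resize(a[95:305,100:300],(570,598),interpolation=cv2.INTER_CUBIC))
E
```

```text
(no output)
```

View pics/topz.png

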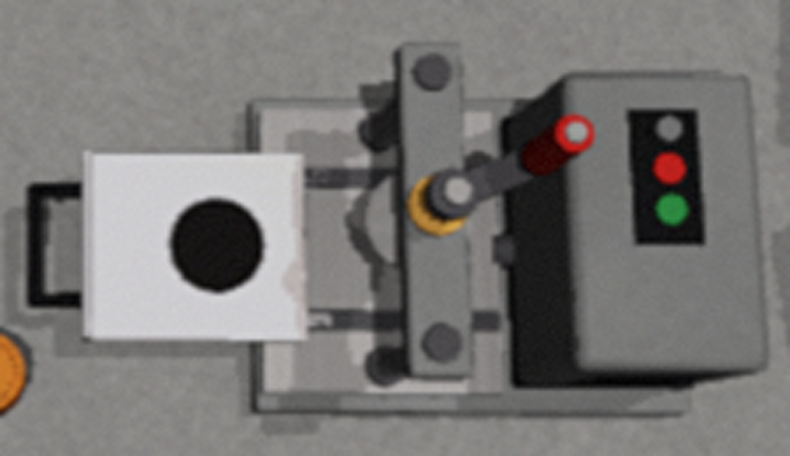

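View pics/scz.png

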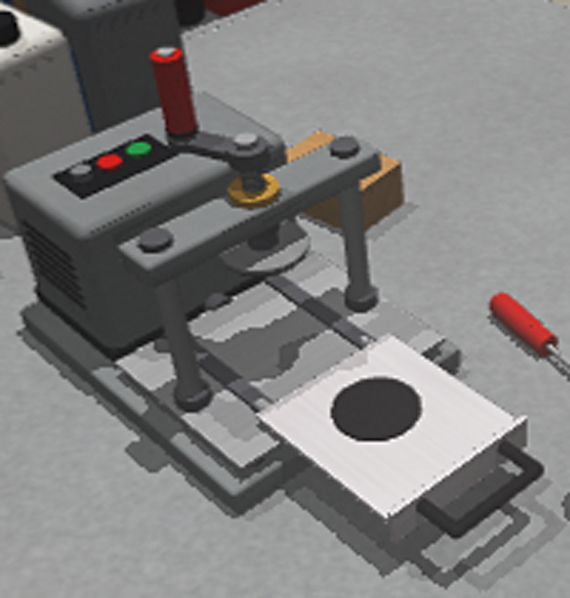

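```bash
python3 - <<'E'
from h import *
C={n:cam(n) for n in['top','scene']}; I={n:np.load(f'pics/{n}0.npz') for n in C}
def circ(n,lo,hi,box,z):
    im=I[n]['im']; hsv=cv2.cvtColor(im,cv2.COLOR_RGB2HSV); m=cv2.inRange(hsv,lo,hi); k=np.zeros_like(m); x0,y0,x1,y1=box; k[y0:y1,x0:x1]=1; m*=k
    cs,_=cv2.findContours(m,cv2.RETR_EXTERNAL,cv2.CHAIN_APPROX_NONE); cc=max(cs,key=cv2.contourArea)[:,0]
    W=onplane(C[n],cc,z)[:,:2]; (x,y),r=cv2.minEnclosingCircle(W.astype(np.float32)); 
    e=cv2.fitEllipse(W.astype(np.float32)); return np.round([x,y,r],1), np.round([*e[0],*e[1]],1)
print('pad top',circ('top',(0,0,0),(180,255,60),(300,185,350,225),63))
print('pad scn',circ('scene',(0,0,0),(180,255,75),(212,222,255,256),63))
for nm,b in dict(purple=(170,145,210,178)).items(): print(nm,circ('top',(130,90,40),(160,255,255),b,82))
print('blue top',circ('top',(100,90,30),(125,255,255),(195,175,235,205),82))
print('blue scn',circ('scene',(100,90,30),(125,255,255),(308,300,345,326),82))
# plate white corners
for n,box,th in [('top',(284,170,360,240),150),('scene',(185,210,290,285),150)]:
    g=I[n]['im'].min(2); P,u,v=cloud(C[n],I[n]['d']); m=(g[v,u]>th)&(u>box[0])&(u<box[2])&(v>box[1])&(v<box[3])&(P[:,2]>52)&(P[:,2]<72)
    Q=onplane(C[n],np.c_[u,v][m],61)[:,:2]
    r=cv2.minAreaRect(Q.astype(np.float32)); print(n,m.sum(),np.round(r[0],1),np.round(r[1],1),r[2])
# crosshead PCA & housing by top depth
P,u,v=cloud(C['top'],I['top']['d'])
for nm,b,zl,zh in [('cross',(365,140,412,250),200,222),('housing',(405,145,490,250),170,190)]:
    m=(u>b[0])&(u<b[2])&(v>b[1])&(v<b[3])&(P[:,2]>zl)&(P[:,2]<zh); Q=P[m][:,:2]
    r=cv2.minAreaRect(Q.astype(np.float32)); ang=np.linalg.svd(Q-Q.mean(0),full_matrices=0)[2][0]; print(nm,m.sum(),r,np.degrees(np.arctan2(ang[1],ang[0])), Q.mean(0))
E
```

```text
pad top (array([524.6, -11.8,  35.8]), array([524.8, -11.5,  68.2,  69.9]))
pad scn (array([527.4,  -8.4,  38.4]), array([527.4,  -8.4,  72. ,  74.6]))
purple (array([633.5, 371.5,  33.5]), array([634.6, 371.7,  60.4,  63.1]))
blue top (array([554.7, 301.1,  21.8]), array([554.6, 301.3,  41. ,  41.8]))
blue scn (array([556.7, 304.2,  22.4]), array([557. , 304.4,  41.9,  43.1]))
top 2698 [533.    5.1] [174.1 164.2] 89.63159942626953
scene 2477 [523.   0.] [179.2 156.2] 89.33973693847656
cross 1484 ((523.9406127929688, -143.5454559326172), (45.411434173583984, 235.6512908935547), 89.53433227539062) 179.51122282315742 [ 520.02755631 -140.57927193]
housing 4553 ((520.4822998046875, -318.8677673339844), (139.85501098632812, 218.5560302734375), 89.04959869384766) 177.79217878029533 [ 516.22535081 -317.36103717]
```

Call:
drive_tool:
  moves:
    - [[1,0,0,0,0,0,-0.12],[1,0,0,0,0,0,-0.12],[1,0,0,0,0,0,-0.117]]

```text
clock: 0.45
position: [217.9, 584.5, 229.0]
ee_rot: [1.0, 0.006, -0.001, 0.002]
contact_force: [-0.5, -0.2, 0.3]
gripper_width: 85.5
```

Call:
drive_tool:
  moves:
    - [[1,0.028,0.0235,0,0,0,0],[1,0.028,0.0235,0,0,0,0],[1,0.028,0.0235,0,0,0,0],[1,0.028,0.0235,0,0,0,0],[1,0.028,0.0235,0,0,0,0],[1,0.028,0.0235,0,0,0,0],[1,0.028,0.0235,0,0,0,0],[1,0.028,0.0235,0,0,0,0],[1,0.028,0.0235,0,0,0,0],[1,0.028,0.0235,0,0,0,0],[1,0.028,0.0235,0,0,0,0],[1,0,0,0,0,0,0]]

```text
clock: 1.65
position: [539.2, 320.9, 224.2]
ee_rot: [1.0, 0.01, -0.003, 0.006]
contact_force: [-0.6, -0.2, 0.1]
gripper_width: 84.9
```

```bash
python3 - <<'E'
from h import *
im,d,st=snap('wrist','w1'); c=cam('wrist',st); print(st['position'],st['ee_rot'],st['joints'])
print(proj(c,[[556,303,82],[634,371,82],[411,309,82]]).round(0))
E
```

```text
[539.16257134 320.85262323 224.24130492] [ 0.99993011  0.0097615  -0.00349763  0.00567872] [ 0.79584805  0.39945894  0.01141412  0.0033053  -1.19573294  0.79324123]
[[300. 178.]
 [228.  92.]
 [290. 301.]]
```

View pics/w1.png

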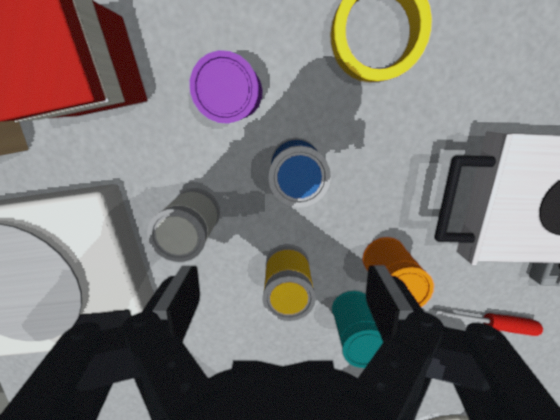

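```bash
cat >> h.py <<'E'
def need(target,yaw=0.0):
    st=arm.read_state(); r=R.from_quat(st['ee_rot']); tgt=R.from_euler('z',yaw)*R.from_quat([1,0,0,0])
    print('pos',st['position'].round(1),'shift',r.inv().apply((np.array(target)-st['position'])/1000).round(4),'rot',(r.inv()*tgt).as_rotvec().round(4),'F',np.round(st['contact_force'],1),'w',round(st['gripper_width'],1),'t',st['clock'])
E
python3 - <<'E'
from h import *
Z=np.load('pics/w1.npz'); st={'position':Z['pos'],'ee_rot':Z['q']}; c=cam('wrist',st); im=Z['im']
hsv=cv2.cvtColor(im,cv2.COLOR_RGB2HSV); m=cv2.inRange(hsv,(100,110,60),(125,255,255)); m[:, :265]=0;m[:,335:]=0;m[:140]=0;m[210:]=0
g=im.astype(int)
# lid disc: exclude shaded side band by brightness
m2=((m>0)&(hsv[:,:,2]>100)).astype(np.uint8)
for q in (m,m2):
    cs,_=cv2.findContours(q,0,1); cc=max(cs,key=cv2.contourArea)[:,0]; W=onplane(c,cc,80)[:,:2]; print(cv2.minEnclosingCircle(cc.astype(np.float32)),cv2.minEnclosingCircle(W.astype(np.float32)))
print(onplane(c,[[300,175]],82))
need([556,303,120])
E
```

```text
((299.1938781738281, 176.80612182617188), 21.821117401123047) ((556.5369873046875, 303.4169006347656), 21.760942459106445)
((299.1938781738281, 176.80612182617188), 21.821117401123047) ((556.5369873046875, 303.4169006347656), 21.760942459106445)
[[558.94557014 302.79153438  82.        ]]
pos [537.9 321.9 224.2] shift [0.0185 0.0181 0.1042] rot [0.0111 0.0076 0.0207] F [-0.9  0.5  0.2] w 85.4 t 1.7
```

Call:
drive_tool:
  moves:
    - [[1,0.009,0.009,0.02,0.011,0.0075,0.02],[1,0.009,0.009,0.03,0,0,0],[1,0,0,0.03,0,0,0],[1,0,0,0.02,0,0,0],[1,0,0,0,0,0,0]]

```text
clock: 2.2
position: [553.9, 306.8, 121.8]
ee_rot: [1.0, 0.002, 0.0, -0.001]
contact_force: [-0.4, -0.0, 0.2]
gripper_width: 85.8
```

```bash
python3 -c "
from h import *
need([556.3,303.2,30])"
```

```text
pos [553.9 306.8 121.8] shift [0.0023 0.0038 0.0918] rot [-0.0028 -0.0009  0.0031] F [-0.4 -0.   0.2] w 85.8 t 2.2
```

Call:
drive_tool:
  moves:
    - [[1,0.0025,0.004,0.015,0,0,0],[1,0,0,0.02,0,0,0],[1,0,0,0.02,0,0,0],[1,0,0,0.02,0,0,0],[1,0,0,0.016,0,0,0],[1,0,0,0,0,0,0]]

```text
clock: 2.8
position: [556.8, 311.0, 35.7]
ee_rot: [1.0, 0.006, 0.005, -0.005]
contact_force: [0.3, -0.8, 0.1]
gripper_width: 85.4
```

```bash
python3 -c "
from h import *
need([556.3,303.2,30])"
```

```text
pos [556.8 311.   35.7] shift [-0.0006  0.0079  0.0056] rot [-0.0091 -0.01    0.0124] F [ 0.3 -0.8  0.1] w 85.4 t 2.8
```

Call:
drive_tool:
  moves:
    - [[1,-0.0005,0.008,0.005,-0.009,-0.01,0.012],[1,0,0,0,0,0,0],[1,0,0,0,0,0,0]]

```text
clock: 3.1
position: [557.6, 305.0, 34.2]
ee_rot: [1.0, 0.001, 0.002, -0.001]
contact_force: [-0.0, 0.8, -0.0]
gripper_width: 85.6
```

```bash
python3 -c "
from h import *
need([556.3,303.2,30])
im,d,st=snap('wrist','w2');snap('top','t2')
need([556.3,303.2,30])"
```

```text
pos [557.6 305.   34.2] shift [-0.0013  0.0018  0.0042] rot [-0.0027 -0.0039  0.002 ] F [-0.   0.8 -0. ] w 85.6 t 3.1
pos [557.4 304.9  34. ] shift [-0.0011  0.0017  0.004 ] rot [-0.0026 -0.0035  0.0019] F [ 0.5 -0.5 -0. ] w 85.5 t 3.2
```

View pics/w2.png

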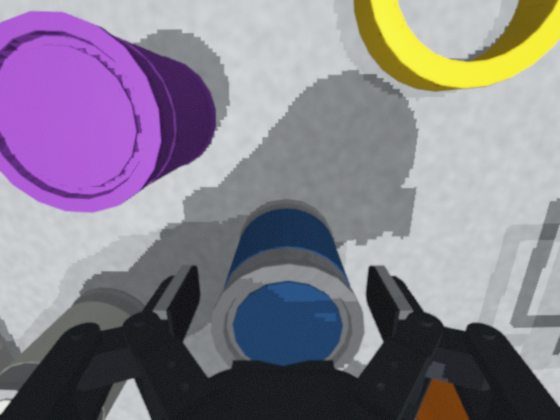

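Call:
drive_tool:
  moves:
    - [[1,-0.001,0.0015,0.005,-0.0025,-0.0035,0.002],[0,0,0,0,0,0,0],[0,0,0,0,0,0,0],[0,0,0,0,0,0,0],[0,0,0,0,0,0,0],[0,0,0,0,0,0,0]]

```text
clock: 3.8
position: [556.9, 303.4, 30.2]
ee_rot: [1.0, -0.0, 0.001, -0.0]
contact_force: [0.0, -0.1, 1.4]
gripper_width: 60.8
```

```bash
python3 -c "
from h import *
need([556.3,303.2,30])"
```

```text
pos [556.9 303.4  30.2] shift [-0.0006  0.0002  0.0002] rot [-0.001  -0.0014 -0.0002] F [ 0.  -0.1  1.4] w 60.8 t 3.8
```

Call:
drive_tool:
  moves:
    - [[0,0,0,-0.02,0,0,0],[0,0,0,-0.03,0,0,0],[0,0,0,-0.035,0,0,0],[0,0,0,-0.035,0,0,0],[0,0,0,0,0,0,0]]

```text
clock: 4.3
position: [551.9, 300.2, 144.7]
ee_rot: [1.0, -0.002, -0.008, 0.005]
contact_force: [1.4, 0.8, -3.6]
gripper_width: 60.8
```

```bash
python3 -c "
from h import *
need([527,-9.3,150])"
```

```text
pos [551.9 300.2 144.7] shift [-0.0238  0.3096 -0.0021] rot [ 0.0093  0.0157 -0.0038] F [ 1.4  0.8 -3.6] w 60.8 t 4.3
```

Call:
drive_tool:
  moves:
    - [[0,-0.002,0.015,0,0.009,0.015,-0.004],[0,-0.002,0.025,0,0,0,0],[0,-0.002,0.03,0,0,0,0],[0,-0.002,0.03,0,0,0,0],[0,-0.002,0.03,0,0,0,0],[0,-0.002,0.03,0,0,0,0],[0,-0.002,0.03,0,0,0,0],[0,-0.002,0.03,0,0,0,0],[0,-0.002,0.03,0,0,0,0],[0,-0.002,0.025,0,0,0,0],[0,0,0.015,0,0,0,0],[0,0,0,0,0,0,0],[0,0,0,0,0,0,0]]

```text
clock: 5.6
position: [508.6, -5.0, 116.7]
ee_rot: [1.0, -0.005, -0.026, 0.005]
contact_force: [-0.1, 0.0, -4.1]
gripper_width: 61.0
```

```bash
python3 -c "
from h import *
need([527,-9.3,150])"
```

```text
pos [508.6  -5.  116.7] shift [ 0.0166  0.0044 -0.0342] rot [ 0.0095  0.0529 -0.01  ] F [-0.1  0.  -4.1] w 61.0 t 5.6
```

Call:
drive_tool:
  moves:
    - [[0,0.009,0.002,-0.002,0.0095,0.05,-0.01],[0,0.008,0.002,0,0,0,0],[0,0,0,0,0,0,0],[0,0,0,0,0,0,0]]

```text
clock: 6.0
position: [524.6, -7.2, 114.9]
ee_rot: [1.0, 0.001, -0.005, 0.0]
contact_force: [0.2, 0.2, -4.5]
gripper_width: 60.9
```

```bash
python3 -c "
from h import *
need([527,-9.3,100])
im,d,st=snap('wrist','w3');snap('top','t3');snap('scene','s3')"
```

```text
pos [524.6  -7.2 114.9] shift [0.0026 0.0021 0.0149] rot [0.0002 0.0094 0.0015] F [ 0.2  0.2 -4.5] w 60.9 t 6.0
```

View pics/s3.png

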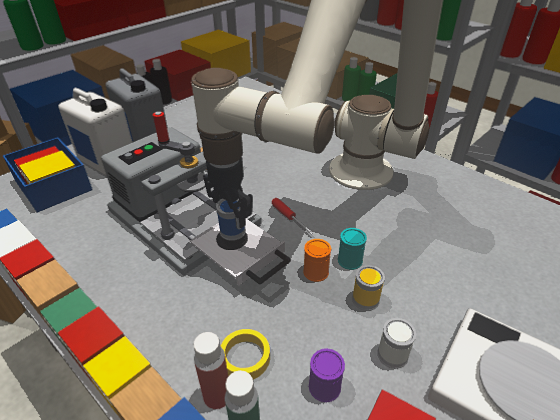

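View pics/w3.png

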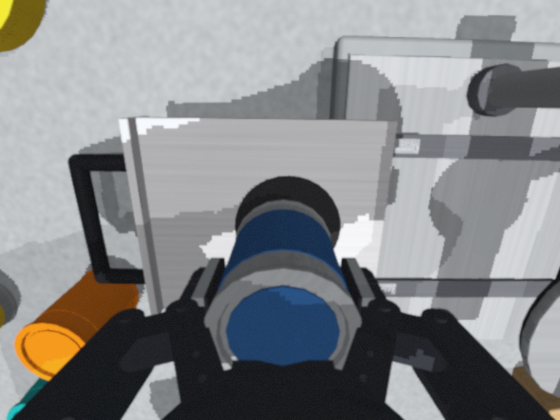

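Call:
drive_tool:
  moves:
    - [[0,0.0026,0.002,0.005,0,0.0094,0.0015],[0,0,0,0.006,0,0,0],[0,0,0,0.005,0,0,0],[0,0,0,0,0,0,0],[0,0,0,0,0,0,0]]

```text
clock: 6.65
position: [527.0, -9.3, 97.4]
ee_rot: [1.0, 0.0, 0.0, 0.0]
contact_force: [0.0, 0.8, -5.1]
gripper_width: 60.5
```

```bash
python3 -c "
from h import *
need([527,-9.3,93.2])"
```

```text
pos [527.   -9.3  97.4] shift [-0.      0.      0.0042] rot [ 0.0004 -0.0006  0.0003] F [ 0.   0.8 -5.1] w 60.5 t 6.65
```

Call:
drive_tool:
  moves:
    - [[0,0,0,0.002,0,0,0],[0,0,0,0.002,0,0,0],[0,0,0,0.001,0,0,0],[0,0,0,0,0,0,0]]

```text
clock: 7.05
position: [527.6, -9.2, 93.3]
ee_rot: [1.0, 0.0, 0.001, 0.0]
contact_force: [-0.2, 0.8, -4.9]
gripper_width: 60.8
```

```bash
python3 -c "
from h import *
need([527,-9.3,93.2])"
```

```text
pos [527.6  -9.2  93.3] shift [-0.0006  0.0001  0.0001] rot [ 0.0003 -0.0021  0.0006] F [-0.2  0.8 -4.9] w 60.8 t 7.05
```

Call:
drive_tool:
  moves:
    - [[0,0,0,0.0015,0,0,0],[0,0,0,0.001,0,0,0],[0,0,0,0,0,0,0]]

```text
clock: 7.35
position: [527.9, -9.2, 93.2]
ee_rot: [1.0, 0.001, 0.002, 0.0]
contact_force: [0.3, -0.1, -4.8]
gripper_width: 60.9
```

Call:
drive_tool:
  moves:
    - [[0,0,0,0.0025,0,0,0],[0,0,0,0,0,0,0]]

```text
clock: 7.55
position: [528.6, -9.1, 93.5]
ee_rot: [1.0, 0.001, 0.003, 0.0]
contact_force: [1.5, -0.5, -3.9]
gripper_width: 60.8
```

```bash
python3 -c "
from h import *
need([527,-9.3,93.2])
im,d,st=snap('wrist','w4');snap('scene','s4')
a=cv2.imread('pics/s4.png');cv2.imwrite('pics/s4z.png',cv2.resize(a[150:290,160:300],(600,600),interpolation=cv2.INTER_CUBIC))"
```

```text
pos [528.6  -9.1  93.5] shift [-0.0016  0.0002  0.0003] rot [ 0.0007 -0.0058  0.0026] F [ 1.5 -0.5 -3.9] w 60.8 t 7.55
```

View pics/s4z.png

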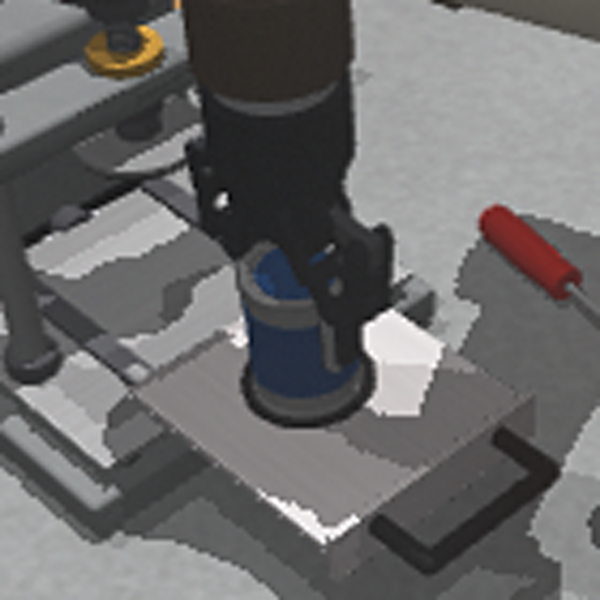

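View pics/w4.png

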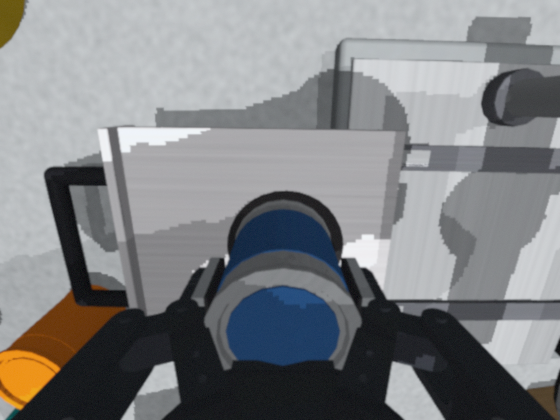

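Call:
drive_tool:
  moves:
    - [[0,-0.0015,0,-0.0005,0,-0.006,0.0025],[0,0,0,0.0005,0,0,0],[0,0,0,0,0,0,0]]

```text
clock: 7.95
position: [527.3, -9.1, 93.2]
ee_rot: [1.0, 0.0, -0.001, 0.001]
contact_force: [-0.8, -0.1, -1.7]
gripper_width: 61.0
```

```bash
python3 -c "
from h import *
need([527,-9.3,93.2])"
```

```text
pos [527.3  -9.1  93.2] shift [-0.0003  0.0002 -0.    ] rot [0.0011 0.0012 0.0003] F [-0.8 -0.1 -1.7] w 61.0 t 7.95
```

Resting partly on the pad (force now −1.7 N). Release.

Call:
drive_tool:
  moves:
    - [[0,0,0,0.0005,0,0,0],[0.9,0,0,0,0,0,0],[1,0,0,0,0,0,0],[1,0,0,0,0,0,0],[1,0,0,0,0,0,0],[1,0,0,0,0,0,0]]

```text
clock: 8.55
position: [529.3, -9.0, 93.3]
ee_rot: [1.0, 0.001, 0.001, 0.001]
contact_force: [0.3, -1.6, -0.2]
gripper_width: 85.2
```

```bash
python3 -c "
from h import *
need([527,-9.3,220])"
```

```text
pos [529.3  -9.   93.3] shift [-0.002   0.0005 -0.1267] rot [ 0.0013 -0.0026  0.0011] F [ 0.3 -1.6 -0.2] w 85.2 t 8.55
```

Call:
drive_tool:
  moves:
    - [[1,0,0,-0.015,0,0,0],[1,0,0,-0.03,0,0,0],[1,0,0,-0.04,0,0,0],[1,0,0,-0.035,0,0,0],[1,0,0,0,0,0,0]]

```text
clock: 9.05
position: [528.6, -9.3, 216.1]
ee_rot: [1.0, 0.0, -0.001, 0.002]
contact_force: [-0.1, 0.2, -0.6]
gripper_width: 85.2
```

```bash
python3 -c "
from h import *
im,d,st=snap('wrist','w5');snap('scene','s5');snap('top','t5')
need([527,175,200])
a=cv2.imread('pics/s5.png');cv2.imwrite('pics/s5z.png',cv2.resize(a[150:290,160:300],(600,600),interpolation=cv2.INTER_CUBIC))"
```

```text
pos [525.1  -9.7 210.3] shift [ 0.0019 -0.1847  0.0095] rot [ 0.0042  0.0129 -0.0003] F [-0.1 -0.  -0.4] w 85.3 t 9.2
```

View pics/s5z.png

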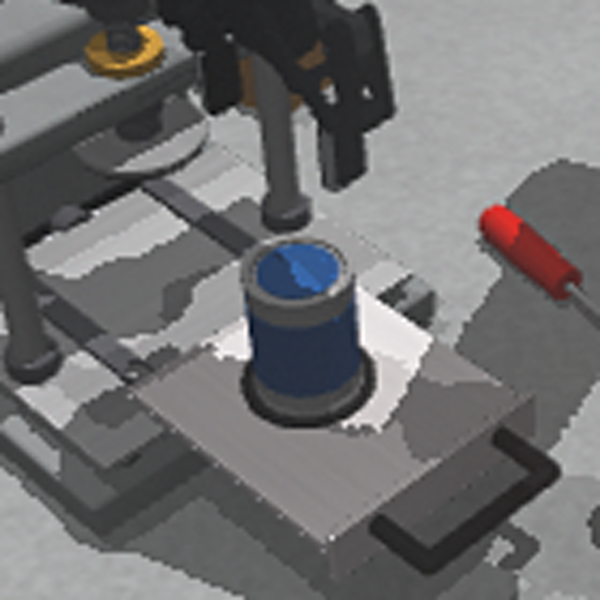

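View pics/w5.png

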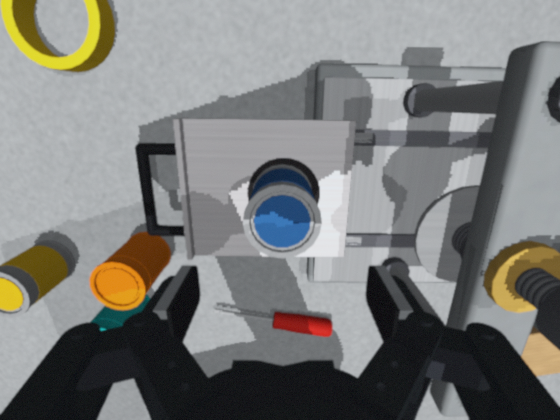

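```bash
python3 - <<'E'
from h import *
Z=np.load('pics/s5.npz'); im=Z['im'];hsv=cv2.cvtColor(im,cv2.COLOR_RGB2HSV)
m=cv2.inRange(hsv,(100,110,70),(125,255,255)); k=np.zeros_like(m);k[203:222,215:246]=1;m*=k
cs,_=cv2.findContours(m,0,1); cc=max(cs,key=cv2.contourArea)[:,0]; print(cc.min(0),cc.max(0))
W=onplane(cam('scene'),cc,144)[:,:2].astype(np.float32); print('scene lid',cv2.fitEllipse(W))
Z=np.load('pics/w5.npz'); im=Z['im'];hsv=cv2.cvtColor(im,cv2.COLOR_RGB2HSV); c=cam('wrist',{'position':Z['pos'],'ee_rot':Z['q']})
m=cv2.inRange(hsv,(100,110,110),(125,255,255)); k=np.zeros_like(m);k[185:255,240:325]=1;m*=k
cs,_=cv2.findContours(m,0,1); cc=max(cs,key=cv2.contourArea)[:,0]; print(cc.min(0),cc.max(0))
W=onplane(c,cc,144)[:,:2].astype(np.float32); print('wrist lid',cv2.fitEllipse(W))
# pad visible edge points, circle fit
g=im.max(2); m=((g<45)).astype(np.uint8); k=np.zeros_like(m);k[150:205,240:325]=1;m*=k
cs,_=cv2.findContours(m,0,1); cc=max(cs,key=cv2.contourArea)[:,0]; h=[p for p in cc if all(q[1]>=p[1] for q in cc if q[0]==p[0])]
W=onplane(c,h,63)[:,:2]; A=np.c_[2*W,np.ones(len(W))]; s=np.linalg.lstsq(A,(W**2).sum(1),rcond=None)[0]; print('pad wrist',s[:2],np.sqrt(s[2]+s[0]**2+s[1]**2),len(W))
E
```

```text
[220 207] [238 219]
scene lid ((527.2271118164062, -7.466629981994629), (41.41508102416992, 41.63078689575195), 71.55663299560547)
[254 195] [309 246]
wrist lid ((527.5547485351562, -8.633079528808594), (42.42910385131836, 42.58979797363281), 16.913501739501953)
pad wrist [526.36791106 -10.06745456] 36.327902290217416 67
```

Call:
drive_tool:
  moves:
    - [[0,0.001,-0.015,0,0.004,0.012,0],[0,0,-0.03,0,0,0,0],[0,0,-0.03,0,0,0,0],[0,0,-0.03,0,0,0,0],[0,0,-0.03,0,0,0,0],[0,0,-0.03,0,0,0,0],[0,0,-0.02,0,0,0,0],[0,0,0,0,0,0,0]]

```text
clock: 10.0
position: [520.3, 184.2, 197.2]
ee_rot: [1.0, -0.001, -0.009, 0.004]
contact_force: [-0.5, -0.2, -0.7]
gripper_width: -0.3
```

```bash
python3 -c "
from h import *
need([527,175,42])"
```

```text
pos [520.3 184.2 197.2] shift [0.0097 0.008  0.1551] rot [ 0.0077  0.019  -0.0026] F [-0.5 -0.2 -0.7] w -0.3 t 10.0
```

Call:
drive_tool:
  moves:
    - [[0,0.009,0.004,0.02,0.008,0.019,-0.003],[0,0,0,0.03,0,0,0],[0,0,0,0.03,0,0,0],[0,0,0,0.03,0,0,0],[0,0,0,0.02,0,0,0],[0,0,0,0,0,0,0]]

```text
clock: 10.6
position: [525.2, 178.8, 57.7]
ee_rot: [1.0, 0.001, -0.003, 0.002]
contact_force: [-0.2, -0.7, 0.1]
gripper_width: 0.3
```

```bash
python3 -c "
from h import *
need([527,175,42])
im,d,st=snap('wrist','w6');snap('scene','s6');snap('top','t6')
need([527,175,42])"
```

```text
pos [525.2 178.8  57.7] shift [0.0019 0.0037 0.0157] rot [0.0041 0.0062 0.0016] F [-0.2 -0.7  0.1] w 0.3 t 10.6
pos [528.1 180.6  61.9] shift [-0.0012  0.0056  0.0199] rot [-0.0002 -0.0015  0.0029] F [0.9 0.7 0.6] w 0.3 t 10.75
```

View pics/w6.png

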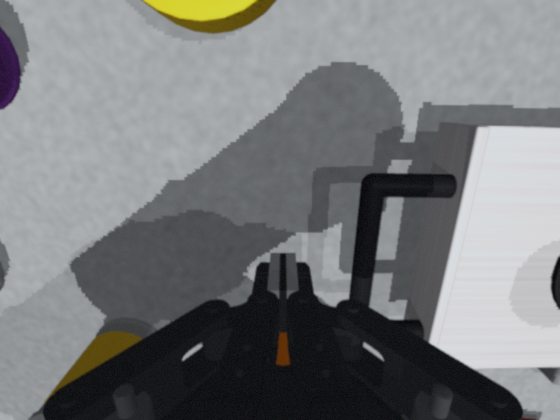

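View pics/s6.png

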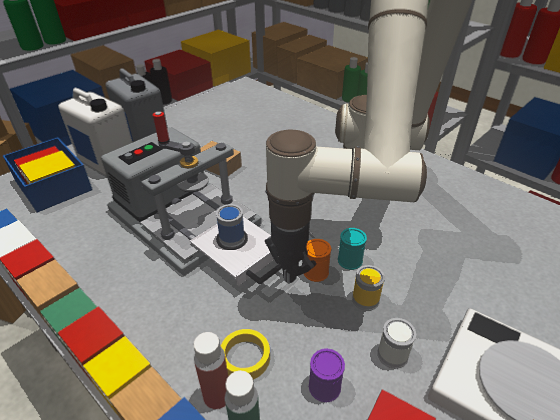

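Call:
drive_tool:
  moves:
    - [[0,-0.001,0.005,0.01,0,-0.0015,0.003],[0,0,0,0.01,0,0,0],[0,0,0.01,0,0,0,0],[0,0,0.01,0,0,0,0],[0,0,0.01,0,0,0,0],[0,0,0.01,0,0,0,0]]

```text
clock: 11.35
position: [529.2, 135.7, 43.8]
ee_rot: [1.0, 0.0, 0.004, -0.004]
contact_force: [-2.5, 4.6, -1.4]
gripper_width: 0.2
```

```bash
python3 -c "
from h import *
need([527,20,42])"
```

```text
pos [529.2 135.7  43.8] shift [-0.0023  0.1157  0.001 ] rot [-0.0075 -0.0079  0.0004] F [-2.5  4.6 -1.4] w 0.2 t 11.35
```

Contact: 4.6 N, table pushing. Continue in checked chunks.

Call:
drive_tool:
  moves:
    - [[0,-0.002,0.01,0.001,-0.0075,-0.008,0],[0,0,0.012,0,0,0,0],[0,0,0.012,0,0,0,0],[0,0,0.012,0,0,0,0],[0,0,0.012,0,0,0,0],[0,0,0.01,0,0,0,0]]

```text
clock: 11.95
position: [528.3, 64.6, 43.8]
ee_rot: [1.0, -0.0, 0.002, -0.002]
contact_force: [-0.3, 5.3, -1.6]
gripper_width: 0.3
```

```bash
python3 -c "
from h import *
need([527,20,42])"
```

```text
pos [528.3  64.6  43.8] shift [-0.0013  0.0446  0.0016] rot [-0.0037 -0.0035 -0.0001] F [-0.3  5.3 -1.6] w 0.3 t 11.95
```

Call:
drive_tool:
  moves:
    - [[0,-0.001,0.01,0.001,-0.0035,-0.0035,0],[0,0,0.01,0,0,0,0],[0,0,0.008,0,0,0,0],[0,0,0.006,0,0,0,0],[0,0,0.004,0,0,0,0]]

```text
clock: 12.45
position: [527.7, 22.5, 43.5]
ee_rot: [1.0, -0.0, 0.001, 0.0]
contact_force: [-0.5, 4.0, 1.0]
gripper_width: 0.3
```

```bash
python3 -c "
from h import *
need([527,20,42])"
```

```text
pos [527.7  22.5  43.5] shift [-0.0007  0.0025  0.0015] rot [ 0.0001 -0.001  -0.0008] F [-0.5  4.   1. ] w 0.3 t 12.45
```

Call:
drive_tool:
  moves:
    - [[0,0,0.004,0,0,0,0],[0,0,0.003,0,0,0,0],[0,0,0.002,0,0,0,0]]

```text
clock: 12.75
position: [527.9, 20.6, 43.6]
ee_rot: [1.0, -0.002, 0.002, -0.006]
contact_force: [-3.6, 12.2, 1.2]
gripper_width: -0.2
```

Call:
drive_tool:
  moves:
    - [[0,0,0.003,0,0,0,0],[0,0,0.002,0,0,0,0]]

```text
clock: 12.95
position: [527.9, 20.7, 43.7]
ee_rot: [1.0, -0.002, 0.003, -0.009]
contact_force: [-3.7, 10.7, 1.9]
gripper_width: -0.0
```

Call:
drive_tool:
  moves:
    - [[0,0,-0.01,0,0,0,0],[0,0,-0.015,0,0,0,0],[0,0,-0.015,0,0,0,0],[0,0,0,0,0,0,0]]

```text
clock: 13.35
position: [527.1, 62.1, 44.1]
ee_rot: [1.0, -0.001, 0.002, -0.007]
contact_force: [0.6, 0.6, -0.4]
gripper_width: 0.2
```

```bash
python3 -c "
from h import *
need([527,60,240])
im,d,st=snap('wrist','w7');snap('scene','s7');snap('top','t7')
a=cv2.imread('pics/s7.png');cv2.imwrite('pics/s7z.png',cv2.resize(a[95:275,100:280],(600,600),interpolation=cv2.INTER_CUBIC))
a=cv2.imread('pics/t7.png'); cv2.imwrite('pics/t7z.png',cv2.resize(a[135:265,265:490],(790,456),interpolation=cv2.INTER_CUBIC))"
```

```text
pos [527.1  62.1  44.1] shift [ 0.0006 -0.0007 -0.1959] rot [-0.0145 -0.0037 -0.0025] F [ 0.6  0.6 -0.4] w 0.2 t 13.35
```

View pics/s7z.png

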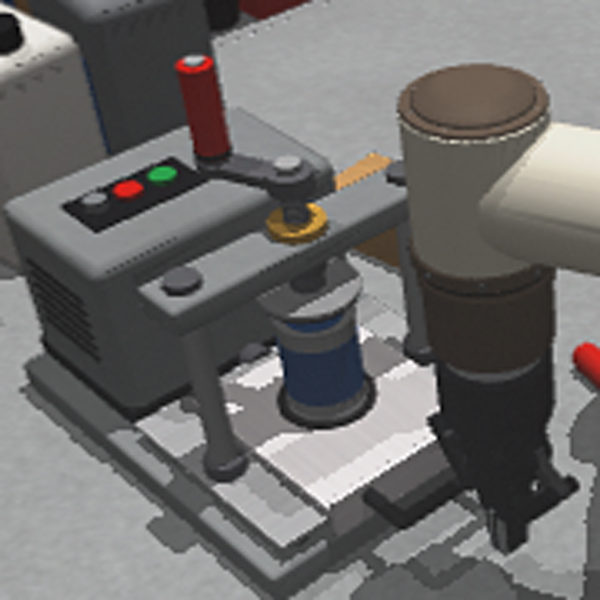

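View pics/t7z.png

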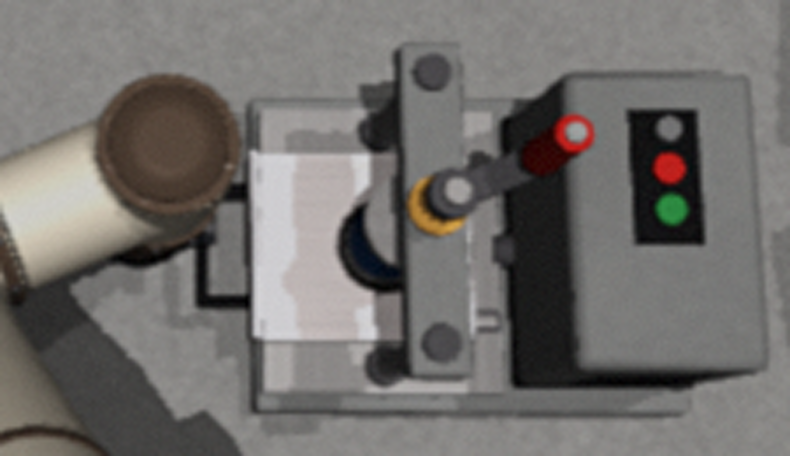

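```bash
python3 - <<'E'
from h import *
ct,cs=cam('top'),cam('scene')
def tri(a,b):
    L=[]
    for c,p in((ct,a),(cs,b)):
        s=slopes(c,[p])[0]; r=c[4][:3,:3]@[s[0],s[1],1]; L.append((c[4][:3,3],r/np.linalg.norm(r)))
    A=sum(np.eye(3)-np.outer(r,r) for o,r in L); B=sum((np.eye(3)-np.outer(r,r))@o for o,r in L); x=np.linalg.solve(A,B)
    return x.round(1),[np.linalg.norm((np.eye(3)-np.outer(r,r))@(x-o)).round(1) for o,r in L]
G=tri((428.8,172.6),(158.8,113.9)); H=tri((396.0,189.2),(186.1,143.9)); print(G,H)
print('plane top',onplane(ct,[[428.8,172.6]],331.8),onplane(ct,[[396,189.2]],267),'scene',onplane(cs,[[158.8,113.9]],331.8),onplane(cs,[[186.1,143.9]],267))
P,u,v=cloud(ct,np.load('pics/t7.npz')['d']);m=(abs(u-396)<=1)&(abs(v-189)<=1);print(np.median(P[m],0))
need([545,-194,350])
E
```

```text
(array([ 544.7, -200.8,  329.5]), [np.float64(1.7), np.float64(1.7)]) (array([ 522.4, -147. ,  265.5]), [np.float64(1.5), np.float64(1.5)])
plane top [[ 545.42171264 -201.20029853  331.8       ]] [[ 523.19123871 -147.66488703  267.        ]] scene [[ 546.43821733 -194.6181564   331.8       ]] [[ 523.16085604 -143.0978444   267.        ]]
[ 522.69587228 -147.27609918  270.36781505]
pos [526.6  60.7  44. ] shift [ 0.0204  0.2501 -0.3096] rot [-0.0145 -0.0029 -0.0044] F [-0.1  0.5 -1.1] w -0.1 t 13.5
```

Call:
drive_tool:
  moves:
    - [[0,0,0,-0.02,-0.0145,-0.003,-0.004],[0,0,0,-0.04,0,0,0],[0,0,0,-0.045,0,0,0],[0,0,0,-0.045,0,0,0],[0,0,0,-0.045,0,0,0],[0,0,0,-0.045,0,0,0],[0,0,0,-0.045,0,0,0],[0.6,0,0,-0.045,0,0,0],[0.8,0,0,-0.02,0,0,0],[0.8,0,0,0,0,0,0]]

```text
clock: 14.5
position: [524.8, 54.4, 406.6]
ee_rot: [1.0, -0.005, -0.004, 0.003]
contact_force: [-0.9, -0.1, -0.7]
gripper_width: 43.4
```

```bash
python3 -c "
from h import *
need([545,-198,400])"
```

```text
pos [524.8  54.4 406.6] shift [0.0227 0.2521 0.008 ] rot [ 0.0061  0.0083 -0.0097] F [-0.9 -0.1 -0.7] w 43.4 t 14.5
```

Call:
drive_tool:
  moves:
    - [[0.8,0.003,0.02,0,0.006,0.008,-0.0097],[0.8,0.003,0.03,0,0,0,0],[0.8,0.003,0.03,0,0,0,0],[0.8,0.003,0.03,0,0,0,0],[0.8,0.003,0.03,0,0,0,0],[0.8,0.003,0.03,0,0,0,0],[0.8,0.003,0.03,0,0,0,0],[0.8,0,0.025,0,0,0,0],[0.8,0,0.015,0,0,0,0],[0.8,0,0,0,0,0,0],[0.8,0,0,0,0,0,0]]

```text
clock: 15.6
position: [539.5, -197.2, 389.2]
ee_rot: [1.0, -0.003, -0.014, -0.002]
contact_force: [-0.5, -0.5, -0.2]
gripper_width: 68.3
```

```bash
python3 -c "
from h import *
need([545,-198,400])
im,d,st=snap('wrist','w8')
need([545,-198,400])"
```

```text
pos [ 539.5 -197.2  389.2] shift [ 0.0052  0.0007 -0.011 ] rot [-0.0049  0.0287 -0.0051] F [-0.5 -0.5 -0.2] w 68.3 t 15.6
pos [ 539.5 -196.9  389.1] shift [ 0.0052  0.001  -0.0111] rot [-0.005   0.0291 -0.0045] F [ 0.1  0.2 -0.5] w 68.5 t 15.65
```

View pics/w8.png

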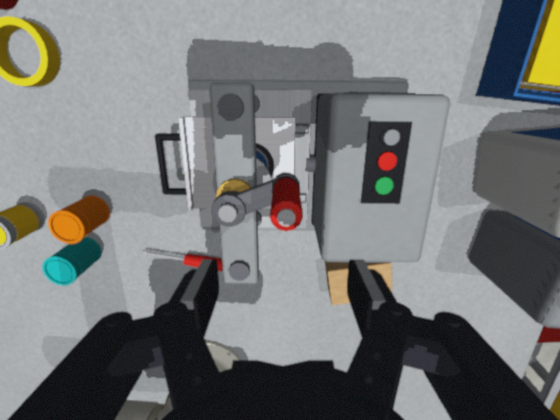

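```bash
python3 - <<'E'
from h import *
Z=np.load('pics/w8.npz'); im=Z['im'];d=Z['d']; c=cam('wrist',{'position':Z['pos'],'ee_rot':Z['q']})
hsv=cv2.cvtColor(im,cv2.COLOR_RGB2HSV); m=(cv2.inRange(hsv,(0,120,60),(8,255,255))|cv2.inRange(hsv,(172,120,60),(180,255,255))); k=np.zeros_like(m);k[165:240,260:310]=1;m*=k
P,u,v=cloud(c,d); X=np.full(im.shape,np.nan); X[v,u]=P
print(X[215,287],X[210,229], X[225,287])
# top ring bottom arc: circle fit lower part
g=((X[:,:,2]>322)&(k>0)).astype(np.uint8); cs,_=cv2.findContours(g,0,1); cc=max(cs,key=cv2.contourArea)[:,0]; print(cc.min(0),cc.max(0)); W=onplane(c,cc,331.8)[:,:2].astype(np.float32); print('grip top',cv2.minEnclosingCircle(W),cv2.fitEllipse(W))
cyl=X[(m>0)&(X[:,:,2]>270)]; print('cyl',np.median(cyl,0))
g=((X[:,:,2]>258)&(X[:,:,2]<280)).astype(np.uint8); k2=np.zeros_like(g);k2[190:228,210:248]=1; g*=k2; cs,_=cv2.findContours(g,0,1); cc=max(cs,key=cv2.contourArea)[:,0]; W=onplane(c,cc,268)[:,:2].astype(np.float32); print('hubtop',cc.min(0),cc.max(0),cv2.minEnclosingCircle(W))
print(onplane(c,[[229,210]],268),onplane(c,[[287,215]],331.8))
E
python3 -c "
import cv2
a=cv2.imread('pics/w8.png');cv2.imwrite('pics/w8z.png',cv2.resize(a[160:250,190:320],(780,540),interpolation=cv2.INTER_CUBIC))"
```

```text
[ 548.8714671 -199.838579   333.8039235] [ 528.03587664 -145.56335709  269.61440845] [ 540.7070778  -199.84949504  333.03266165]
[270 197] [302 231]
grip top ((548.6826171875, -199.14791870117188), 13.38504695892334) ((548.7483520507812, -199.0326385498047), (23.58131980895996, 26.18144416809082), 90.61441802978516)
cyl [ 555.61841394 -199.12396532  326.75208162]
hubtop [211 191] [247 226] ((530.6385498046875, -148.012451171875), 21.870664596557617)
[[ 527.41237392 -145.23684989  268.        ]] [[ 548.05691016 -199.85737492  331.8       ]]
```

View pics/w8z.png

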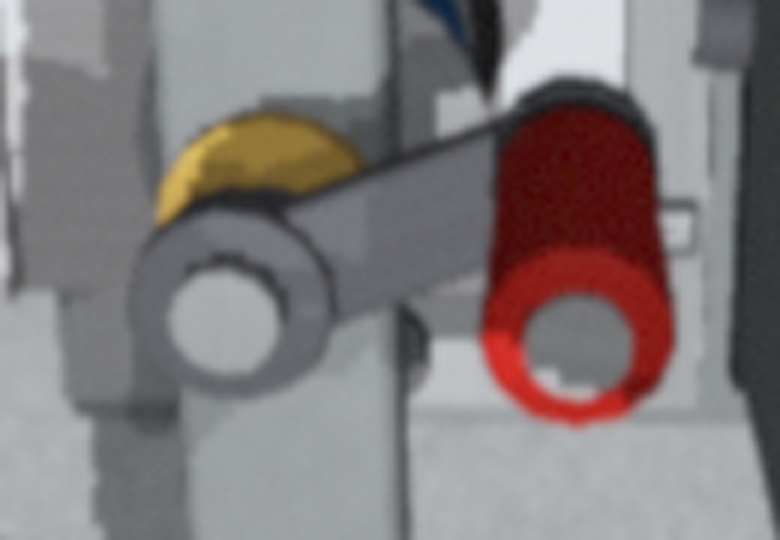

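Call:
drive_tool:
  moves:
    - [[0.8,0.004,0.001,0.005,-0.005,0.029,-0.0045],[0.8,0.004,0.001,0.01,0,0,0],[0.8,0,0,0,0,0,0],[0.8,0,0,0,0,0,0]]

```text
clock: 16.05
position: [547.5, -196.4, 372.2]
ee_rot: [1.0, 0.002, -0.001, -0.0]
contact_force: [0.5, 0.8, 0.9]
gripper_width: 68.5
```

```bash
python3 -c "
from h import *
need([547.5,-199.3,285])"
```

```text
pos [ 547.5 -196.4  372.2] shift [0.0002 0.003  0.0872] rot [-0.0006  0.0017  0.0033] F [0.5 0.8 0.9] w 68.5 t 16.05
```

Call:
drive_tool:
  moves:
    - [[0.8,0,0.003,0.015,0,0.0015,0.003],[0.8,0,0,0.02,0,0,0],[0.8,0,0,0.02,0,0,0],[0.8,0,0,0.02,0,0,0],[0.8,0,0,0.01,0,0,0],[0.8,0,0,0,0,0,0],[0.8,0,0,0,0,0,0]]

```text
clock: 16.75
position: [549.6, -197.9, 287.3]
ee_rot: [1.0, 0.002, 0.002, 0.0]
contact_force: [-0.0, -0.2, 0.8]
gripper_width: 68.0
```

```bash
python3 -c "
from h import *
need([547.5,-199.3,285])
im,d,st=snap('wrist','w9')"
```

```text
pos [ 549.6 -197.9  287.3] shift [-0.0021  0.0014  0.0023] rot [ 0.0009 -0.0038  0.0034] F [-0.  -0.2  0.8] w 68.0 t 16.75
```

View pics/w9.png

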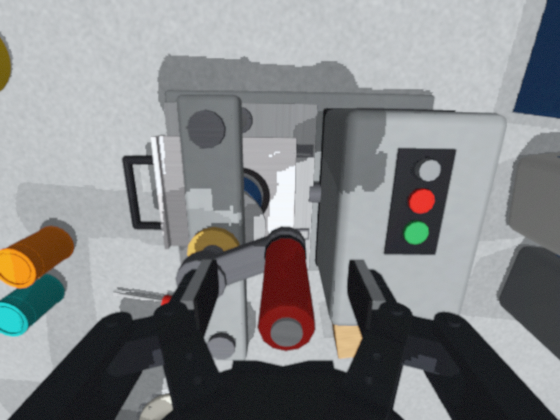

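Call:
drive_tool:
  moves:
    - [[0.4,-0.001,0.001,0.002,0,-0.003,0.003],[0,0,0,0,0,0,0],[0,0,0,0,0,0,0],[0,0,0,0,0,0,0],[0,0,0,0,0,0,0]]

```text
clock: 17.3
position: [549.7, -199.4, 288.1]
ee_rot: [1.0, -0.0, 0.003, 0.001]
contact_force: [0.2, -0.6, -0.5]
gripper_width: 23.8
```

```bash
python3 -c "
from h import *
need([547.5,-199.3,285])"
```

```text
pos [ 549.7 -199.4  288.1] shift [-0.0022 -0.0001  0.0031] rot [ 0.0019 -0.006  -0.0001] F [ 0.2 -0.6 -0.5] w 23.8 t 17.3
```

```bash
cat >> h.py <<'E'
def plan(A,n,step,theta0=None,zref=None):
    st=arm.read_state(); p=st['position']; th=np.arctan2(p[1]-A[1],p[0]-A[0]); rad=np.hypot(p[0]-A[0],p[1]-A[1])
    print('theta deg',np.degrees(th).round(1),'rad',rad.round(1),'z',p[2].round(1),'F',np.round(st['contact_force'],1),'T',np.round(st['wrist_torque'],2),'w',round(st['gripper_width'],1),'t',st['clock'],'j',st['joints'].round(2))
    r=R.from_quat(st['ee_rot']); rv=(r.inv()*R.from_quat([1,0,0,0])).as_rotvec()
    rows=[];cur=p[:2]
    for k in range(1,n+1):
        t=th-k*step; nx=np.array(A)+60*np.array([np.cos(t),np.sin(t)]); d=(nx-cur)/1000; cur=nx
        rows.append([0,round(d[0],4),round(-d[1],4),round(step/6.283*.008,4)]+([*(rv.round(4))] if k==1 else [0,0,0]))
    print(json.dumps([[ [float(x) if x else 0 for x in q] for q in rows]]))
    return th
E
python3 -c "
from h import *
plan((527.7,-143.6),6,0.2)"
```

```text
theta deg -68.5 rad 60.0 z 288.1 F [ 0.2 -0.6 -0.5] T [ 0.01 -0.05 -0.02] w 23.8 t 17.3 j [-0.07  0.28 -0.    0.   -1.28  1.64]
[[[0, -0.0115, 0.0033, 0.0003, 0.0019, -0.006, -0.0001], [0, -0.0119, 0.0009, 0.0003, 0, 0, 0], [0, -0.0119, -0.0015, 0.0003, 0, 0, 0], [0, -0.0114, -0.0038, 0.0003, 0, 0, 0], [0, -0.0104, -0.006, 0.0003, 0, 0, 0], [0, -0.009, -0.0079, 0.0003, 0, 0, 0]]]
```

Call:
drive_tool:
  moves:
    - [[0,-0.0115,0.0033,0.0003,0.0019,-0.006,0],[0,-0.0119,0.0009,0.0003,0,0,0],[0,-0.0119,-0.0015,0.0003,0,0,0],[0,-0.0114,-0.0038,0.0003,0,0,0],[0,-0.0104,-0.006,0.0003,0,0,0],[0,-0.009,-0.0079,0.0003,0,0,0]]

```text
clock: 17.9
position: [482.5, -183.6, 286.5]
ee_rot: [1.0, -0.001, 0.006, -0.001]
contact_force: [5.9, 3.5, -0.9]
gripper_width: 23.7
```

```bash
python3 -c "
from h import *
plan((527.7,-143.6),10,0.2)"
```

```text
theta deg -138.5 rad 60.4 z 286.5 F [ 5.9  3.5 -0.9] T [ 0.7  -1.91  0.01] w 23.7 t 17.9 j [-0.05  0.16 -0.17 -0.   -1.24  1.62]
[[[0, -0.0067, -0.01, 0.0003, -0.001, -0.0119, -0.001], [0, -0.0049, -0.0109, 0.0003, 0, 0, 0], [0, -0.0027, -0.0117, 0.0003, 0, 0, 0], [0, -0.0003, -0.012, 0.0003, 0, 0, 0], [0, 0.0021, -0.0118, 0.0003, 0, 0, 0], [0, 0.0044, -0.0111, 0.0003, 0, 0, 0], [0, 0.0065, -0.01, 0.0003, 0, 0, 0], [0, 0.0084, -0.0086, 0.0003, 0, 0, 0], [0, 0.0099, -0.0067, 0.0003, 0, 0, 0], [0, 0.0111, -0.0046, 0.0003, 0, 0, 0]]]
```

Call:
drive_tool:
  moves:
    - [[0,-0.0067,-0.01,0.0003,-0.001,-0.012,-0.001],[0,-0.0049,-0.0109,0.0003,0,0,0],[0,-0.0027,-0.0117,0.0003,0,0,0],[0,-0.0003,-0.012,0.0003,0,0,0],[0,0.0021,-0.0118,0.0003,0,0,0],[0,0.0044,-0.0111,0.0003,0,0,0],[0,0.0065,-0.01,0.0003,0,0,0],[0,0.0084,-0.0086,0.0003,0,0,0],[0,0.0099,-0.0067,0.0003,0,0,0],[0,0.0111,-0.0046,0.0003,0,0,0]]

```text
clock: 18.9
position: [508.3, -86.6, 284.0]
ee_rot: [1.0, 0.001, 0.002, 0.01]
contact_force: [-0.6, -6.5, 0.5]
gripper_width: 23.8
```

```bash
python3 -c "
from h import *
plan((527.7,-143.6),14,0.2)"
```

```text
theta deg 108.8 rad 60.2 z 284.0 F [-0.6 -6.5  0.5] T [-0.63  0.13  0.01] w 23.8 t 18.9 j [ 0.16  0.16 -0.18  0.02 -1.23  1.41]
[[[0, 0.0117, -0.0025, 0.0003, 0.0201, -0.0048, 0.0015], [0, 0.012, -0.0003, 0.0003, 0, 0, 0], [0, 0.0118, 0.002, 0.0003, 0, 0, 0], [0, 0.0112, 0.0044, 0.0003, 0, 0, 0], [0, 0.0101, 0.0065, 0.0003, 0, 0, 0], [0, 0.0086, 0.0084, 0.0003, 0, 0, 0], [0, 0.0068, 0.0099, 0.0003, 0, 0, 0], [0, 0.0047, 0.011, 0.0003, 0, 0, 0], [0, 0.0024, 0.0117, 0.0003, 0, 0, 0], [0, 0, 0.012, 0.0003, 0, 0, 0], [0, -0.0024, 0.0117, 0.0003, 0, 0, 0], [0, -0.0047, 0.011, 0.0003, 0, 0, 0], [0, -0.0068, 0.0099, 0.0003, 0, 0, 0], [0, -0.0086, 0.0083, 0.0003, 0, 0, 0]]]
```

Call:
drive_tool:
  moves:
    - [[0,0.0117,-0.0025,0.0003,0.02,-0.005,0.0015],[0,0.012,-0.0003,0.0003,0,0,0],[0,0.0118,0.002,0.0003,0,0,0],[0,0.0112,0.0044,0.0003,0,0,0],[0,0.0101,0.0065,0.0003,0,0,0],[0,0.0086,0.0084,0.0003,0,0,0],[0,0.0068,0.0099,0.0003,0,0,0],[0,0.0047,0.011,0.0003,0,0,0],[0,0.0024,0.0117,0.0003,0,0,0],[0,0,0.012,0.0003,0,0,0],[0,-0.0024,0.0117,0.0003,0,0,0],[0,-0.0047,0.011,0.0003,0,0,0],[0,-0.0068,0.0099,0.0003,0,0,0],[0,-0.0086,0.0083,0.0003,0,0,0]]

```text
clock: 20.3
position: [559.5, -194.9, 280.1]
ee_rot: [1.0, 0.0, -0.011, -0.003]
contact_force: [-5.1, 12.9, 6.5]
gripper_width: 23.7
```

```bash
python3 -c "
from h import *
plan((527.7,-143.6),16,0.2)"
```

```text
theta deg -58.2 rad 60.3 z 280.1 F [-5.1 12.9  6.5] T [ 3.35  0.65 -0.15] w 23.7 t 20.3 j [-0.06  0.31  0.02 -0.01 -1.31  1.64]
[[[0, -0.0109, 0.005, 0.0003, -0.007, 0.0219, 0.0004], [0, -0.0116, 0.003, 0.0003, 0, 0, 0], [0, -0.012, 0.0007, 0.0003, 0, 0, 0], [0, -0.0119, -0.0017, 0.0003, 0, 0, 0], [0, -0.0113, -0.0041, 0.0003, 0, 0, 0], [0, -0.0102, -0.0062, 0.0003, 0, 0, 0], [0, -0.0088, -0.0081, 0.0003, 0, 0, 0], [0, -0.007, -0.0097, 0.0003, 0, 0, 0], [0, -0.0049, -0.0109, 0.0003, 0, 0, 0], [0, -0.0027, -0.0117, 0.0003, 0, 0, 0], [0, -0.0003, -0.012, 0.0003, 0, 0, 0], [0, 0.0021, -0.0118, 0.0003, 0, 0, 0], [0, 0.0044, -0.0111, 0.0003, 0, 0, 0], [0, 0.0065, -0.0101, 0.0003, 0, 0, 0], [0, 0.0084, -0.0086, 0.0003, 0, 0, 0], [0, 0.0099, -0.0067, 0.0003, 0, 0, 0]]]
```

Call:
drive_tool:
  moves:
    - [[0,-0.0109,0.005,0.0003,-0.007,0.022,0],[0,-0.0116,0.003,0.0003,0,0,0],[0,-0.012,0.0007,0.0003,0,0,0],[0,-0.0119,-0.0017,0.0003,0,0,0],[0,-0.0113,-0.0041,0.0003,0,0,0],[0,-0.0102,-0.0062,0.0003,0,0,0],[0,-0.0088,-0.0081,0.0003,0,0,0],[0,-0.007,-0.0097,0.0003,0,0,0],[0,-0.0049,-0.0109,0.0003,0,0,0],[0,-0.0027,-0.0117,0.0003,0,0,0]]

```text
clock: 21.3
position: [468.1, -152.6, 277.8]
ee_rot: [1.0, -0.001, 0.008, 0.001]
contact_force: [4.6, -2.2, -0.4]
gripper_width: 23.8
```

```bash
python3 -c "
from h import *
plan((527.7,-143.6),14,0.2)"
```

```text
theta deg -171.4 rad 60.2 z 277.8 F [ 4.6 -2.2 -0.4] T [-0.38 -0.96  0.05] w 23.8 t 21.3 j [ 0.02  0.12 -0.24  0.   -1.2   1.55]
[[[0, -0.0004, -0.012, 0.0003, 0.0015, -0.0167, -0.0027], [0, 0.0018, -0.0118, 0.0003, 0, 0, 0], [0, 0.0041, -0.0113, 0.0003, 0, 0, 0], [0, 0.0063, -0.0102, 0.0003, 0, 0, 0], [0, 0.0082, -0.0088, 0.0003, 0, 0, 0], [0, 0.0097, -0.007, 0.0003, 0, 0, 0], [0, 0.0109, -0.0049, 0.0003, 0, 0, 0], [0, 0.0117, -0.0026, 0.0003, 0, 0, 0], [0, 0.012, -0.0003, 0.0003, 0, 0, 0], [0, 0.0118, 0.0021, 0.0003, 0, 0, 0], [0, 0.0111, 0.0044, 0.0003, 0, 0, 0], [0, 0.01, 0.0066, 0.0003, 0, 0, 0], [0, 0.0085, 0.0084, 0.0003, 0, 0, 0], [0, 0.0067, 0.0099, 0.0003, 0, 0, 0]]]
```

Call:
drive_tool:
  moves:
    - [[0,-0.0004,-0.012,0.0003,0.0015,-0.0167,-0.0027],[0,0.0018,-0.0118,0.0003,0,0,0],[0,0.0041,-0.0113,0.0003,0,0,0],[0,0.0063,-0.0102,0.0003,0,0,0],[0,0.0082,-0.0088,0.0003,0,0,0],[0,0.0097,-0.007,0.0003,0,0,0],[0,0.0109,-0.0049,0.0003,0,0,0],[0,0.0117,-0.0026,0.0003,0,0,0],[0,0.012,-0.0003,0.0003,0,0,0],[0,0.0118,0.0021,0.0003,0,0,0],[0,0.0111,0.0044,0.0003,0,0,0],[0,0.01,0.0066,0.0003,0,0,0]]

```text
clock: 22.5
position: [563.6, -95.7, 274.6]
ee_rot: [1.0, 0.0, -0.01, 0.009]
contact_force: [-3.9, -1.0, 3.9]
gripper_width: 23.7
```

```bash
python3 -c "
from h import *
plan((527.7,-143.6),10,0.2)"
```

```text
theta deg 53.1 rad 59.8 z 274.6 F [-3.9 -1.   3.9] T [ 0.48  0.56 -0.01] w 23.7 t 22.5 j [ 0.12  0.28 -0.05  0.02 -1.27  1.44]
[[[0, 0.0089, 0.008, 0.0003, 0.0185, 0.0198, 0.001], [0, 0.007, 0.0097, 0.0003, 0, 0, 0], [0, 0.005, 0.0109, 0.0003, 0, 0, 0], [0, 0.0027, 0.0117, 0.0003, 0, 0, 0], [0, 0.0003, 0.012, 0.0003, 0, 0, 0], [0, -0.0021, 0.0118, 0.0003, 0, 0, 0], [0, -0.0044, 0.0112, 0.0003, 0, 0, 0], [0, -0.0065, 0.0101, 0.0003, 0, 0, 0], [0, -0.0084, 0.0086, 0.0003, 0, 0, 0], [0, -0.0099, 0.0067, 0.0003, 0, 0, 0]]]
```

Call:
drive_tool:
  moves:
    - [[0,0.0089,0.008,0.0003,0.0185,0.02,0.001],[0,0.007,0.0097,0.0003,0,0,0],[0,0.005,0.0109,0.0003,0,0,0],[0,0.0027,0.0117,0.0003,0,0,0],[0,0.0003,0.012,0.0003,0,0,0],[0,-0.0021,0.0118,0.0003,0,0,0],[0,-0.0044,0.0112,0.0003,0,0,0],[0,-0.0065,0.0101,0.0003,0,0,0]]

```text
clock: 23.3
position: [574.0, -181.9, 272.6]
ee_rot: [1.0, 0.002, -0.007, -0.002]
contact_force: [-4.8, 7.4, 5.3]
gripper_width: 23.7
```

```bash
python3 -c "
from h import *
plan((527.7,-143.6),11,0.18)"
```

```text
theta deg -39.6 rad 60.1 z 272.6 F [-4.8  7.4  5.3] T [ 1.82  0.76 -0.04] w 23.7 t 23.3 j [-0.04  0.33  0.03 -0.   -1.28  1.62]
[[[0, -0.0076, 0.0076, 0.0002, -0.0044, 0.0136, 0.0043], [0, -0.0088, 0.0062, 0.0002, 0, 0, 0], [0, -0.0098, 0.0045, 0.0002, 0, 0, 0], [0, -0.0105, 0.0027, 0.0002, 0, 0, 0], [0, -0.0108, 0.0007, 0.0002, 0, 0, 0], [0, -0.0107, -0.0012, 0.0002, 0, 0, 0], [0, -0.0103, -0.0031, 0.0002, 0, 0, 0], [0, -0.0096, -0.0049, 0.0002, 0, 0, 0], [0, -0.0086, -0.0065, 0.0002, 0, 0, 0], [0, -0.0073, -0.008, 0.0002, 0, 0, 0], [0, -0.0057, -0.0091, 0.0002, 0, 0, 0]]]
```

Call:
drive_tool:
  moves:
    - [[0,-0.0076,0.0076,0.0002,-0.0044,0.0136,0.0043],[0,-0.0088,0.0062,0.0002,0,0,0],[0,-0.0098,0.0045,0.0002,0,0,0],[0,-0.0105,0.0027,0.0002,0,0,0],[0,-0.0108,0.0007,0.0002,0,0,0],[0,-0.0107,-0.0012,0.0002,0,0,0],[0,-0.0103,-0.0031,0.0002,0,0,0],[0,-0.0096,-0.0049,0.0002,0,0,0],[0,-0.0086,-0.0065,0.0002,0,0,0],[0,0,0,0,0,0,0]]

```text
clock: 24.3
position: [486.3, -187.4, 270.7]
ee_rot: [1.0, 0.001, 0.006, -0.001]
contact_force: [2.1, 3.2, 2.7]
gripper_width: 23.8
```

```bash
python3 -c "
from h import *
plan((527.7,-143.6),3,0.1)
im,d,st=snap('scene','s10');im,d,st=snap('top','t10')
plan((527.7,-143.6),3,0.1)
a=cv2.imread('pics/s10.png');cv2.imwrite('pics/s10z.png',cv2.resize(a[95:275,100:280],(600,600),interpolation=cv2.INTER_CUBIC))"
```

```text
theta deg -133.4 rad 60.3 z 270.7 F [2.1 3.2 2.7] T [ 0.94 -0.45 -0.03] w 23.8 t 24.3 j [-0.06  0.17 -0.18 -0.   -1.2   1.63]
[[[0, -0.004, -0.0045, 0.0001, -0.0012, -0.0115, 0.0012], [0, -0.0037, -0.0047, 0.0001, 0, 0, 0], [0, -0.0032, -0.0051, 0.0001, 0, 0, 0]]]
theta deg -133.0 rad 60.3 z 270.6 F [1.8 4.8 4.1] T [ 1.13 -0.08  0.  ] w 23.7 t 24.4 j [-0.06  0.18 -0.18 -0.   -1.2   1.63]
[[[0, -0.004, -0.0045, 0.0001, -0.0011, -0.01, 0.0012], [0, -0.0037, -0.0047, 0.0001, 0, 0, 0], [0, -0.0032, -0.005, 0.0001, 0, 0, 0]]]
```

View pics/s10z.png

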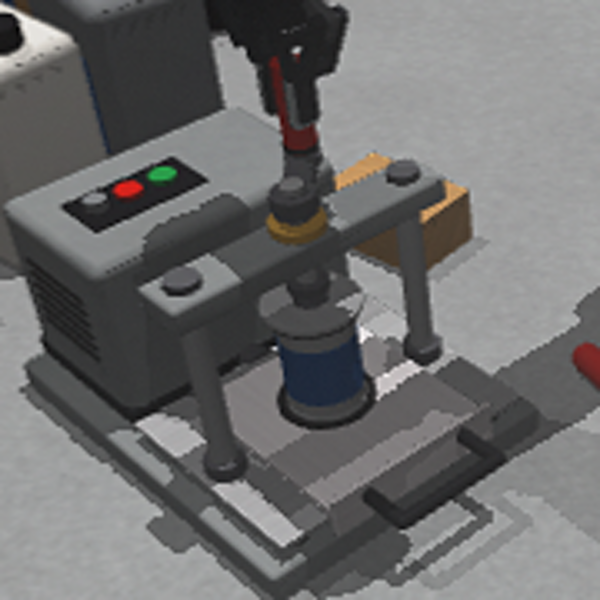

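Call:
drive_tool:
  moves:
    - [[0,-0.004,-0.0045,0.0001,-0.001,-0.01,0.001],[0,-0.0037,-0.0047,0.0001,0,0,0],[0,-0.0032,-0.005,0.0001,0,0,0],[0,0,0,0,0,0,0],[0,0,0,0,0,0,0]]

```text
clock: 24.9
position: [475.6, -174.0, 270.2]
ee_rot: [1.0, -0.0, -0.0, 0.002]
contact_force: [1.9, -1.2, 1.7]
gripper_width: 23.4
```

```bash
python3 -c "
from h import *
plan((527.7,-143.6),1,0.1)"
```

```text
theta deg -149.8 rad 60.3 z 270.2 F [ 1.9 -1.2  1.7] T [-0.21 -0.83 -0.  ] w 23.4 t 24.9 j [-0.03  0.15 -0.21  0.   -1.2   1.6 ]
[[[0, -0.0025, -0.0055, 0.0001, 0.003, 0.0005, -0.0002]]]
```

Call:
drive_tool:
  moves:
    - [[0.8,0,0,0,0,0,0],[0.8,0,0,0,0,0,0],[0.8,0,0,0,0,0,0],[0.8,0,0,0,0,0,0],[0.8,0,0,-0.01,0,0,0],[0.8,0,0,-0.02,0,0,0],[0.8,0,0,-0.03,0,0,0],[0.8,0,0,-0.04,0,0,0],[0.8,0,0,-0.03,0,0,0],[0.8,0,0,0,0,0,0]]

```text
clock: 25.9
position: [472.1, -174.2, 403.9]
ee_rot: [1.0, -0.001, -0.009, 0.001]
contact_force: [0.6, 0.6, 0.9]
gripper_width: 68.1
```

```bash
python3 -c "
from h import *
need([476,60,400])"
```

```text
pos [ 472.1 -174.2  403.9] shift [ 0.0034 -0.2342  0.0033] rot [ 0.0021  0.0172 -0.0023] F [0.6 0.6 0.9] w 68.1 t 25.9
```

Clear of the grip; move away to look.

Call:
drive_tool:
  moves:
    - [[0.8,0,-0.02,-0.005,0.002,0.017,-0.002],[0.8,0,-0.03,-0.002,0,0,0],[0.8,0,-0.03,-0.002,0,0,0],[0.8,0,-0.03,-0.002,0,0,0],[0.8,0,-0.03,-0.002,0,0,0],[0.8,0,-0.03,-0.002,0,0,0],[0.8,0,-0.03,-0.002,0,0,0],[0.8,0,-0.02,0,0,0,0],[0.8,0,0,0,0,0,0],[0.8,0,0,0,0,0,0]]

```text
clock: 26.9
position: [470.3, 52.8, 423.1]
ee_rot: [1.0, -0.001, -0.0, -0.0]
contact_force: [0.1, -0.6, 0.3]
gripper_width: 68.1
```

```bash
python3 - <<'E'
from h import *
im,d,st=snap('scene','s11');im,d,_=snap('top','t11'); need([476,60,400])
a=cv2.imread('pics/s11.png');cv2.imwrite('pics/s11z.png',cv2.resize(a[95:275,100:280],(600,600),interpolation=cv2.INTER_CUBIC))
a=cv2.imread('pics/t11.png');cv2.imwrite('pics/t11z.png',cv2.resize(a[120:300,130:490],(800,400),interpolation=cv2.INTER_CUBIC))
E
```

```text
pos [470.4  52.3 423. ] shift [ 0.0056 -0.0077  0.023 ] rot [-0.0003  0.0008 -0.0043] F [0.7 0.2 0.7] w 68.3 t 27.0
```

View pics/s11z.png

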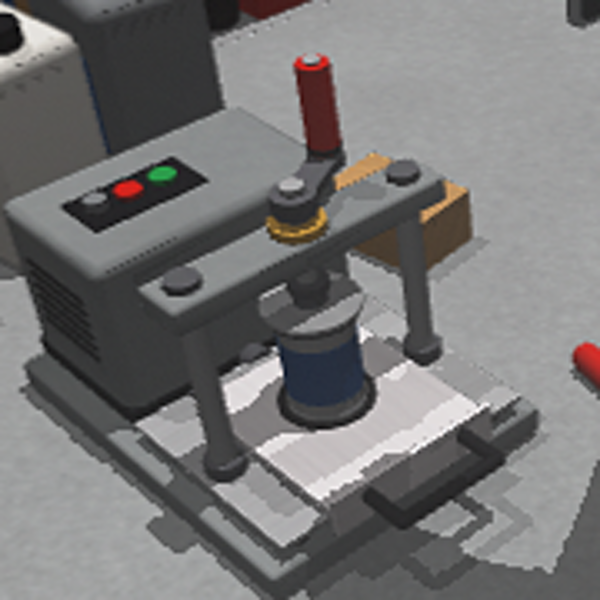

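View pics/t11z.png

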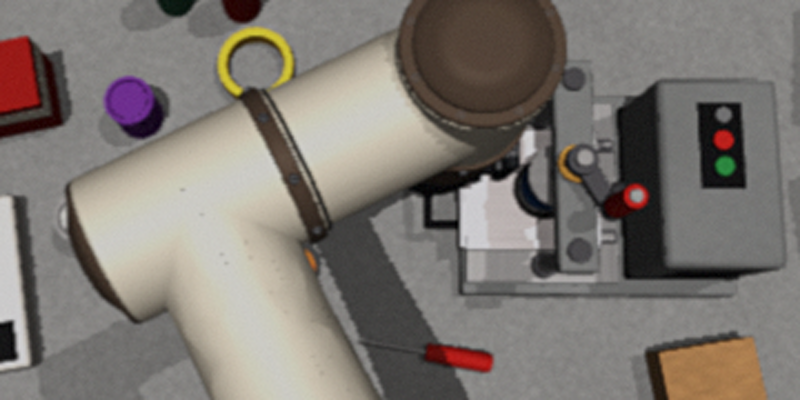

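```bash
python3 - <<'E'
from h import *
ct,cs=cam('top'),cam('scene')
g=(onplane(ct,[[416.2,207.75]],313.9)[0]+onplane(cs,[[193.3,113.3]],313.9)[0])/2; print(onplane(ct,[[416.2,207.75]],313.9)[0],onplane(cs,[[193.3,113.3]],313.9)[0])
h=np.array([525,-144.5]); t=np.degrees(np.arctan2(g[1]-h[1],g[0]-h[0])); print('theta',t,'crank',np.radians(30-.5-t+720))
a=np.load('pics/scene0.npz')['im'].astype(int);b=np.load('pics/s11.npz')['im'].astype(int)
for nm,(x,y) in dict(yellow=(369,285),white=(397,341),pur=(326,373)).items(): 
    best=cv2.matchTemplate(b[y-30:y+31,x-30:x+31].astype(np.uint8),a[y-22:y+23,x-20:x+21].astype(np.uint8),cv2.TM_CCOEFF_NORMED); print(nm,cv2.minMaxLoc(best)[1],cv2.minMaxLoc(best)[3],'(10,8)=unmoved')
E
```

```text
[ 471.84955093 -175.74724735  313.9       ] [ 473.0017816  -171.06449243  313.9       ]
theta -151.1975853886852 crank 15.720138429795327
yellow 0.9862288236618042 (10, 8) (10,8)=unmoved
white 0.9998669624328613 (10, 8) (10,8)=unmoved
pur 0.9950864911079407 (10, 8) (10,8)=unmoved
```

All checks agree, so I'm handing the job in.

```bash
python3 -c "
from bench import arm
print(arm.job_done())"
```

```text
the job is handed in; nothing more can be done
None
```

The blue tin is clamped in the shaker, and I handed the job in at about 27 s of the 72 s allowed. No verdict was reported.

- **Tin:** I stood it upright on the pad and let go. Its centre was within about 2 mm of the pad's centre, by the scene and wrist cameras.
- **Table:** I pushed it home by the handle until it stopped moving, with the push force rising to about 12 N.
- **Crank:** I held the red grip, wound it about 14 rad clockwise, let go and backed the arm away.

**Last checks**
- **Crank angle:** about 15.7 rad, from both the arm's path and the final pictures. That is about half a turn past first touch and well short of bottoming at 20.4.
- **Clamp pressure:** the plate sits on the lid in the pictures. I did not measure its compression; the crank angle implies about 4 mm.
- **Other tins:** yellow and white had not moved between the first and last scene pictures, nor had the purple look-alike. I didn't repeat this check for the orange and turquoise ones.
- **Forces:** the largest reading was about 15 N, but I only read it at the end of each move.
- **Disagreements:** the cameras differed from each other by 2–6 mm on absolute positions, within what the grasps could absorb. The force reading showed only part of the tin's weight leaving the hand before I let go, but the pictures afterwards show it standing flat.

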